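# Find the unlocked trunking hatch and push it open

## Task

One of the four identical hatches in the blue trunking was left unlocked: press gently on the rubber pads with the fingertips to find the one that rocks, then push that hatch wide open, pad edge down, so that it stands open by itself. Do not force the locked hatches, pick nothing up, and leave the things lying round the trunking where they are.

Things in the scene. Friction and masses are not known exactly. Their poses are not given: they have to be found in the camera images.
- trunking: Low blue steel cable trunking fixed to the bench, 110 (x) x 306 (y) x 80 mm high. Origin: centre of its underside; -x is its near side, towards the robot; turned by up to 13 degrees. Four identical bare-steel hatches lie flush in its top in a row along y at 74 mm pitch, hatch_1 at the +y (left) end. Under each is a compartment 72 mm deep; its near wall's inner face is at x = -42 mm.
- hatch_1_pad (a point): Centre, on the top face, of the black ribbed rubber press pad (22 x 46 mm) near the near edge of hatch_1, a panel of 80 (x) x 61 (y) x 5 mm, as the other three. The point moves with the panel: x from the pad to the hinge, z out of the top face.
- hatch_1 (a joint): Angle of hatch_1 in rad: 0 = shut and flush; grows as the pad edge goes down into the compartment and the far edge rises; stop at 1.2 (wide open). Three, any three, are locked against rubber: at the pad they give 1 mm under 5 N, 4 mm at most, and spring back.
- hatch_2_pad (a point): Centre, on the top face, of the black ribbed rubber press pad (22 x 46 mm) near the near edge of hatch_2, a panel of 80 (x) x 61 (y) x 5 mm, as the other three. The hinge line runs along the trunking's y, 35 mm from the pad's centre (towards the panel's +x) and 2.5 mm below the top face.
- hatch_2 (a joint): Angle of hatch_2 in rad: 0 = shut and flush; grows as the pad edge goes down into the compartment and the far edge rises; stop at 1.2 (wide open). An unlocked hatch gives way under about 2 N at the pad's centre.
- hatch_3_pad (a point): Centre, on the top face, of the black ribbed rubber press pad (22 x 46 mm) near the near edge of hatch_3, a panel of 80 (x) x 61 (y) x 5 mm, as the other three. The panel reaches 50 mm from its hinge on the pad's side and 30 mm on the other side, where a dark round lock face shows.
- hatch_3 (a joint): Angle of hatch_3 in rad: 0 = shut and flush; grows as the pad edge goes down into the compartment and the far edge rises; stop at 1.2 (wide open). An unlocked hatch has no spring and stays at whatever angle it is left.
- hatch_4_pad (a point): Centre, on the top face, of the black ribbed rubber press pad (22 x 46 mm) near the near edge of hatch_4, a panel of 80 (x) x 61 (y) x 5 mm, as the other three. Ribs and rims 10 to 13 mm wide stand between and round the panels, level with them.
- hatch_4 (a joint): Angle of hatch_4 in rad: 0 = shut and flush; grows as the pad edge goes down into the compartment and the far edge rises; stop at 1.2 (wide open). All four look the same.
- screwdriver: Orange-handled screwdriver, 34 x 207 x 28 mm, lying on the bench in front of the trunking; origin: centre of its underside. Loose bystander.
- brush: Brass wire brush with a wooden handle, about 133 x 74 x 35 mm as it lies askew, bristles up, behind the trunking; origin: centre of its underside. Loose bystander.
- feeler: Steel feeler gauge, 109 x 49 x 10 mm, lying on the bench to the right of the trunking; origin: centre of its underside. Loose bystander.

How it is judged:
At the end, for the whole second after the job is handed in: One hatch stands at 1.05 rad (60 degrees) or more from shut and is at rest; the other three are shut (under 0.2 rad) (((value of joint hatch_1 above 1.05 rad and value of joint each of hatch_2, hatch_3, hatch_4 below 0.2 rad) or (value of joint hatch_2 above 1.05 rad and value of joint each of hatch_1, hatch_3, hatch_4 below 0.2 rad) or (value of joint hatch_3 above 1.05 rad and value of joint each of hatch_1, hatch_2, hatch_4 below 0.2 rad) or (value of joint hatch_4 above 1.05 rad and value of joint each of hatch_1, hatch_2, hatch_3 below 0.2 rad)) and velocity of joint hatch_1 between -0.05 and 0.05 rad/s and velocity of joint hatch_2 between -0.05 and 0.05 rad/s and velocity of joint hatch_3 between -0.05 and 0.05 rad/s and velocity of joint hatch_4 between -0.05 and 0.05 rad/s); the robot touches nothing.
It fails at once if a hatch or the trunking is forced (fingers press with more than 60 N) (contact force between the fingers and trunking above 60 N).
It fails at once if the screwdriver is shifted or lifted by more than 25 mm (distance of screwdriver from where it was at the start of the episode above 0.025 m).
It fails at once if the brush is shifted or lifted by more than 25 mm (distance of brush from where it was at the start of the episode above 0.025 m).
It fails at once if the feeler is shifted or lifted by more than 25 mm (distance of feeler from where it was at the start of the episode above 0.025 m).
It also fails if it takes over 51 s, if anything falls off the work surface, if the arm or the gripper's body presses on something with over 40 N, if the wrist force passes 120 N, or if a joint passes its speed limit or range.

## Robot

A 6-joint arm with a two-finger parallel gripper is mounted at the origin on a cart in front of the work surface, level with it; the furniture and walls round the work are solid. World frame = base frame: x ahead of the robot, y to its left, z up, the work surface at z = 0. Lengths are in m, angles in rad, forces in N, time in s.
With the tool pointing down it reaches from about 0.225 to 0.875 m from the base axis. Payload 3.4 kg.
Tool frame: the origin (TCP) lies at the very end of the fingers, on their centre line; the grasp point (between the pads) lies 19 mm behind it; z points along the fingers, y is the direction in which the jaws open and shut (so a half turn about z gives the same grasp; the last joint's range is limited). The gripper opens to 85 mm and grips with 20 to 120 N. Pads are 22 mm wide; open, the fingers measure 114 mm over their backs; the gripper's body (76 mm by 85 mm) begins 54 mm behind the grasp point. The pads swing forward as they close: fully open they stand 13 mm farther back than shut.
Start: joints at [-1.294, 0.276, 1.505, -0, 1.361, -0.121], TCP at [0.223, -0.53, 0.231] pointing down, gripper open.
Joint ranges: [-2.89, 2.89], [-0.75, 2.08], [0.22, 2.7], [-1.18, 4.32], [0.11, 2.71], [-2.7, 2.7]. Speed limits (rad/s): [2.57, 2.57, 3.14, 3.14, 3.14, 3.14].

## Interface

Orientations are given as a unit quaternion [w, x, y, z].
In Python, from plant import robot, vision, job gives the robot as it stands. The module is installed in compiled form; this text tells all that it offers.
- The arm moves only by the tool apply_moves, never from a script. Its argument "plan" is a list of rows, each an object with "delta_pos": the shift along the tool's x, y, z in mm, a list of three; "delta_rot": the turn, a rotation vector about the tool's x, y, z in degrees, a list of three; "fingers": the closure, from 0 (fully open) to 1 (shut). In form: [{"delta_pos": [x, y, z], "delta_rot": [wx, wy, wz], "fingers": fingers}, ...]. A call has 1 to 20 rows; each row is the pose to reach, as a shift and turn from the pose commanded when the call began, along the tool's axes at that moment; what a row does not reach only later rows make up. A row lasts 1/12 s, in which the tool goes at most 41.7 mm and 7.16 degrees, less where a joint would pass 70% of its speed; a pose out of reach is approached as far as the arm can. A call with a gripper value outside its range is refused whole. The fingers move at their own pace and stop on an object; "grip_force" is the grip in N (left out, the last holds). Time passes only in rows, so rows that repeat a pose let the fingers close. It gives the time, the measured TCP pose, the force and the opening at its end, in the units of the state.
- robot.read_state(): the state, without advancing time (a new reading comes with each control period).
- vision.read_camera(name): name is "scene" or "top" or "wrist"; returns a dict with "image" (384x512x3 uint8, blue, green, red), "depth" (384x512 float32, m along the optical axis (not along the pixel's ray), 0 where there is no reading), "fx", "fy", "cx", "cy" (pixels), "extrinsics" (4x4, takes a point from world to camera coordinates). Camera axes: x right, y down, z forward; pixel columns grow to the right and rows downward; lengths in m; the calibration is good to about 2 mm. The wrist camera is an equidistant fisheye: a pixel r from the principal point sees the ray r / f radians off the axis. A picture is of the moment at which its call begins.
- job.hand_in(): hands the job in, once; it reports no verdict.
The state is a dict: "time": time; "joint_pos": joint angles; "qvel": joint speeds; "joint_torque": joint torques, N m; "position": TCP position; "orientation": TCP orientation; "ft_force": force on the tool from outside, world axes, zero at the start; "torque": the same for the moment, N m; "gripper_width": opening from 0.0 (shut) to 1.0 (fully open).
Only numpy, scipy, OpenCV 4.12 (cv2) and the standard library are available. Lean on these libraries where they do the work, as an engineer would, in place of code of your own. Each camera call takes 0.05 s, during which the arm holds its last target.

## Working session

There is one attempt and no reset: what is moved stays moved. The work goes in short steps, Python scripts to look and compute and a tool call to move; the robot and the scene stay as the last step left them, time stands still between calls to the robot, and variables do not carry over. Pictures are saved under pics/ and viewed, and the job is handed in when it is done.

Besides the shell and the picture viewer there is one more tool, called after "Emit:" by a JSON object that holds its "api" and its "payload". apply_moves: Moves the arm, as the interface text tells. Its arguments: {"type":"object","properties":{"plan":{"type":"array","items":{"type":"object","properties":{"delta_pos":{"type":"array","items":{"type":"number"}},"delta_rot":{"type":"array","items":{"type":"number"}},"fingers":{"type":"number"}}}},"grip_force":{"type":"number"}},"required":["plan"]}

```bash
mkdir -p pics; python3 - <<'E'
from plant import robot, vision
import cv2, numpy as np
s=robot.read_state(); print(s)
for n in ("top","scene"):
    c=vision.read_camera(n); cv2.imwrite(f"pics/{n}0.png",c["image"])
    np.savez(f"{n}0.npz",**c); print(n,c["fx"],c["fy"],c["cx"],c["cy"],c["extrinsics"].round(3).tolist())
E
```

```text
{'time': 0.0, 'joint_pos': array([-1.29398982e+00,  2.76614071e-01,  1.50615600e+00,  1.93256591e-05,
        1.36073034e+00, -1.20998254e-01]), 'qvel': array([-0.00027781, -0.00128193,  0.00045616, -0.00062403, -0.00049782,
        0.00073028]), 'joint_torque': array([-2.83913096e-04, -4.16776299e+01, -2.45809740e+01, -9.99442977e-05,
        1.11137959e-02, -2.36894024e-06]), 'position': array([ 0.22260368, -0.52956764,  0.23041975]), 'orientation': array([-9.51722866e-04,  9.80284005e-01,  1.97591395e-01, -6.48162632e-05]), 'ft_force': array([-0.07670688,  0.06911808, -0.19023767]), 'torque': array([ 0.01490538, -0.01097476, -0.01622637]), 'gripper_width': 0.997610103631226}
top 427.3363682562462 427.3363682562462 246.93771308798583 187.60069561596958 [[0.028, -0.999, 0.021, 0.034], [-0.983, -0.031, -0.181, 0.546], [0.182, -0.016, -0.983, 0.962], [0.0, 0.0, 0.0, 1.0]]
scene 382.35566269023974 382.35566269023974 254.02066468385672 194.91816472297 [[-0.627, -0.779, -0.006, 0.392], [-0.517, 0.421, -0.746, 0.314], [0.583, -0.464, -0.666, 0.635], [0.0, 0.0, 0.0, 1.0]]
```

View pics/top0.png

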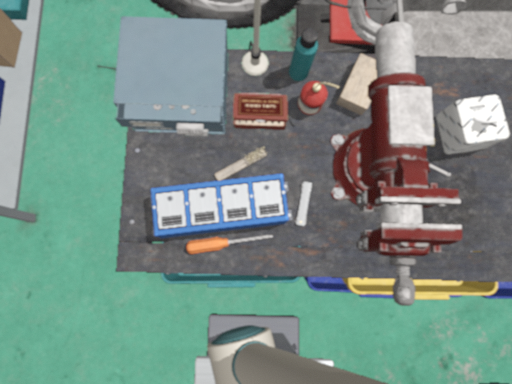

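View pics/scene0.png

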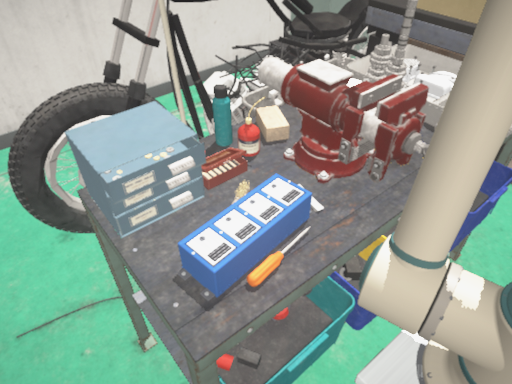

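```bash
python3 - <<'E'
import cv2
i=cv2.imread("pics/top0.png")[165:260,140:320]; cv2.imwrite("pics/topc.png",cv2.resize(i,None,fx=4.4,fy=4.4,interpolation=cv2.INTER_CUBIC))
i=cv2.imread("pics/scene0.png")[165:315,165:335]; cv2.imwrite("pics/scenec.png",cv2.resize(i,None,fx=4,fy=4,interpolation=cv2.INTER_CUBIC))
E
```

```text
(no output)
```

View pics/topc.png

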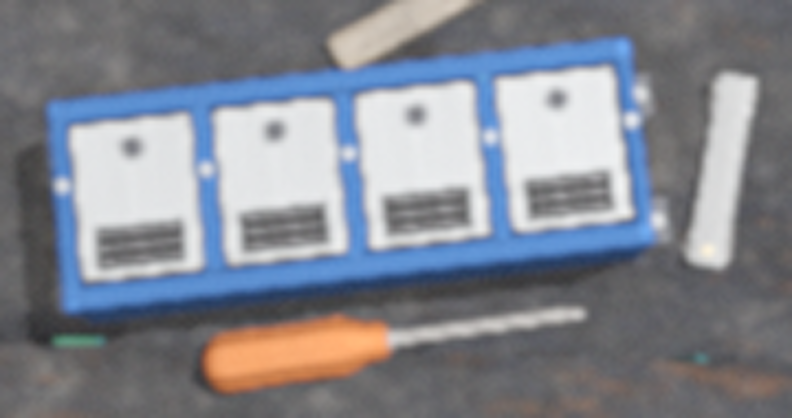

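View pics/scenec.png

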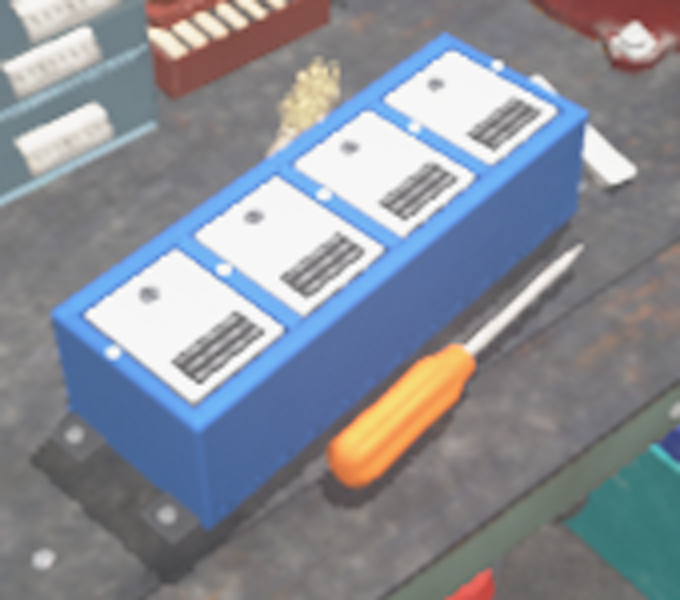

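The top crop (4.4×) shows pads at about (141,245), (285,228), (427,211), (570,194) and lock faces at (133,147), (275,130), (416,115), (558,99). The screwdriver lies just in front of the trunking. I'll intersect these with z = 80 mm.

```bash
cat > h.py <<'E'
import numpy as np
def ray(c,u,v,z):
    E=c["extrinsics"];R=E[:3,:3];t=E[:3,3];o=-R.T@t
    d=R.T@np.array([(u-c["cx"])/c["fx"],(v-c["cy"])/c["fy"],1]); return o+d*(z-o[2])/d[2]
E
python3 - <<'E'
import numpy as np
from h import ray
from plant import robot
for n,pads,locks,ox,oy,k in (("top",[(141,245),(285,228),(427,211),(570,194)],[(133,147),(275,130),(416,115),(558,99)],140,165,4.4),
  ("scene",[(218,348),(323,267),(420,192),(504,124)],[(149,295),(254,217),(349,148),(436,84)],165,165,4)):
    c=np.load(n+"0.npz")
    f=lambda p:(ox+(p[0]+.5)/k-.5,oy+(p[1]+.5)/k-.5)
    P=np.array([ray(c,*f(p),.08) for p in pads]);L=np.array([ray(c,*f(p),.08) for p in locks])
    for p,l in zip(pads,locks):
        u,v=f(p);d=c["depth"][int(round(v)),int(round(u))]
    E=c["extrinsics"]
    print(n,P.round(4).tolist(),L.round(4).tolist())
    print(np.linalg.norm(np.diff(P,axis=0),axis=1),"yaw",np.degrees(np.arctan2(-(P[0]-P[3])[0],(P[0]-P[3])[1])),
     np.linalg.norm(P-L,axis=1))
    for p in pads:
        u,v=f(p);d=c["depth"][int(round(v)),int(round(u))]
        q=np.array([(u-c["cx"])/c["fx"],(v-c["cy"])/c["fy"],1])*d; print((E[:3,:3].T@(q-E[:3,3])).round(4))
# tool axes
from scipy.spatial.transform import Rotation as Ro
s=robot.read_state();q=s["orientation"];print(Ro.from_quat([*q[1:],q[0]]).as_matrix().round(3))
E
```

```text
top [[0.4592, 0.218, 0.08], [0.4702, 0.1447, 0.08], [0.4812, 0.0721, 0.08], [0.4923, -0.0016, 0.08]] [[0.5099, 0.2251, 0.08], [0.5211, 0.1523, 0.08], [0.5313, 0.0794, 0.08], [0.5421, 0.0056, 0.08]]
[0.07405468 0.07351594 0.07451078] yaw 8.563420143503393 [0.05115304 0.05144134 0.05062189 0.05032447]
[0.4591 0.2179 0.0807]
[0.4702 0.1448 0.0799]
[0.4812 0.0721 0.08  ]
[ 0.492  -0.0015  0.0819]
scene [[0.458, 0.2213, 0.08], [0.468, 0.1487, 0.08], [0.4784, 0.0743, 0.08], [0.4901, 0.0017, 0.08]] [[0.5083, 0.2286, 0.08], [0.5196, 0.1551, 0.08], [0.5299, 0.0823, 0.08], [0.5409, 0.0086, 0.08]]
[0.07329197 0.07506939 0.07358952] yaw 8.321831477708175 [0.05079224 0.05196829 0.05216424 0.05120038]
[0.457  0.2219 0.0814]
[0.4677 0.149  0.0805]
[0.4779 0.0748 0.0806]
[0.4884 0.0035 0.0822]
[[ 0.922  0.387 -0.   ]
 [ 0.387 -0.922  0.002]
 [ 0.    -0.002 -1.   ]]
```

```bash
python3 - <<'E'
import numpy as np
for n in("top","scene"):
    c=np.load(n+"0.npz");E=c["extrinsics"];d=c["depth"];v,u=np.mgrid[:384,:512]
    q=np.stack([(u-c["cx"])/c["fx"]*d,(v-c["cy"])/c["fy"]*d,d],-1)[d>0]
    P=(q-E[:3,3])@E[:3,:3]
    print(n)
    for x in np.arange(.1,.75,.05):
        r=[]
        for y in np.arange(-.7,.35,.05):
            m=(abs(P[:,0]-x)<.025)&(abs(P[:,1]-y)<.025); r.append("%4d"%(P[m,2].max()*1000) if m.any() else "   .")
        print("%.2f"%x," ".join(r))
E
```

```text
top
0.10 -788 -785 -790 -788 -791 -788 -789 -784 -790 -790 -700 -685 -284 -348    .    .    3    4 -693 -789 -790
0.15 -785 -788 -788 -787 -786 -790 -788 -789 -790 -789 -701    2    0 -690 -687  296  198    4 -699 -789 -787
0.20 -787 -788 -787 -787 -785 -786 -783 -786 -787 -785 -788 -787 -786 -785  495  372  203 -788 -783 -785 -784
0.25 -789 -792 -789 -790 -793 -786 -787 -785 -788 -788 -789 -790  600  600  523  286  182 -787 -790 -791 -788
0.30 -228 -233  -98  -97  -95  -97  -96  -98  184  259 -255  730  732 -252 -253 -250 -254 -253 -252 -251 -255
0.35    .    .    3    5    6    5    4    5  184  258    6    5    5    5    4    4    2    5    4    5    5
0.40    .    .    4    5    4    5    4  267  268  267  267    5    5    5    4   19   31   33   33   55    5
0.45    .    .    4    4    5    4    .  268  269  270  270    5   13   83   83   86   85   85   84   84    6
0.50    .    .    4    5    5    6    6  270  269  269  269    6   13   83   85   85   84   85   85   84    6
0.55    .    .    7    5    5    4    .  212  251  251  213   33   12   85   84   84   86   84   83   83  
[... 1069 characters left out ...]
    3    4   20   30   31   30   81    3
0.45    .    .    0    2    3    4    4  268  267  268  268    4    9   82   83   82   83   84   84   83    5
0.50   49   85   86    3    .    .    1  268  268  268  268    3   10   82   83   84   84   84   83   84   10
0.55   61   86   87    .    .    .   12   64  249  249  212   33   10   82   83   83   83   83   82   82    3
0.60    .    .    .    .    .    .    2    .  243  243  241   34    2    .   15   35   13    3    3    3    4
0.65    .   84   86    .    .    .    .    .  243  243  242   28    3    4   35   35  187  186  187  187  187
0.70  323    .    .    .  147    .    .    .  243  243  242   32    3   68   69   67  193  193  193  193  193
```

Emit:
{"api": "apply_moves", "payload": {"grip_force": 20, "plan": [{"delta_pos": [0, 0, -40], "delta_rot": [0, 0, 0], "fingers": 1}, {"delta_pos": [0, 0, -80], "delta_rot": [0, 0, 0], "fingers": 1}, {"delta_pos": [0, 0, -120], "delta_rot": [0, 0, 0], "fingers": 1}, {"delta_pos": [0, 0, -150], "delta_rot": [0, 0, 0], "fingers": 1}, {"delta_pos": [452, -385, -150], "delta_rot": [0, 0, 14.4], "fingers": 1}, {"delta_pos": [452, -385, -150], "delta_rot": [0, 0, 14.4], "fingers": 1}, {"delta_pos": [452, -385, -150], "delta_rot": [0, 0, 14.4], "fingers": 1}, {"delta_pos": [452, -385, -150], "delta_rot": [0, 0, 14.4], "fingers": 1}, {"delta_pos": [452, -385, -150], "delta_rot": [0, 0, 14.4], "fingers": 1}, {"delta_pos": [452, -385, -150], "delta_rot": [0, 0, 14.4], "fingers": 1}, {"delta_pos": [452, -385, -150], "delta_rot": [0, 0, 14.4], "fingers": 1}, {"delta_pos": [452, -385, -150], "delta_rot": [0, 0, 14.4], "fingers": 1}, {"delta_pos": [452, -385, -150], "delta_rot": [0, 0, 14.4], "fingers": 1}, {"delta_pos": [452, -385, -150], "delta_rot": [0, 0, 14.4], "fingers": 1}, {"delta_pos": [452, -385, -150], "delta_rot": [0, 0, 14.4], "fingers": 1}, {"delta_pos": [452, -385, -150], "delta_rot": [0, 0, 14.4], "fingers": 1}, {"delta_pos": [452, -385, -150], "delta_rot": [0, 0, 14.4], "fingers": 1}, {"delta_pos": [452, -385, -150], "delta_rot": [0, 0, 14.4], "fingers": 1}, {"delta_pos": [452, -385, -150], "delta_rot": [0, 0, 14.4], "fingers": 1}, {"delta_pos": [452, -385, -150], "delta_rot": [0, 0, 14.4], "fingers": 1}]}}

```text
time: 1.77
position: [0.4911, 0.0026, 0.3804]
orientation: [-0.001, 0.997, 0.076, -0.001]
ft_force: [0.5, -0.5, -0.8]
gripper_width: -0.001
```

Emit:
{"api": "apply_moves", "payload": {"plan": [{"delta_pos": [0, 2, 270], "delta_rot": [0, 0, 0], "fingers": 1}, {"delta_pos": [0, 2, 270], "delta_rot": [0, 0, 0], "fingers": 1}, {"delta_pos": [0, 2, 270], "delta_rot": [0, 0, 0], "fingers": 1}, {"delta_pos": [0, 2, 270], "delta_rot": [0, 0, 0], "fingers": 1}, {"delta_pos": [0, 2, 270], "delta_rot": [0, 0, 0], "fingers": 1}, {"delta_pos": [0, 2, 270], "delta_rot": [0, 0, 0], "fingers": 1}, {"delta_pos": [0, 2, 270], "delta_rot": [0, 0, 0], "fingers": 1}, {"delta_pos": [0, 2, 270], "delta_rot": [0, 0, 0], "fingers": 1}, {"delta_pos": [0, 2, 270], "delta_rot": [0, 0, 0], "fingers": 1}, {"delta_pos": [0, 2, 270], "delta_rot": [0, 0, 0], "fingers": 1}]}}

```text
time: 2.6
position: [0.4919, -0.0032, 0.1129]
orientation: [0.001, 0.997, 0.073, 0.001]
ft_force: [0.5, 0.2, 0.0]
gripper_width: -0.0
```

```bash
python3 - <<'E'
from plant import robot, vision
import cv2, numpy as np
s=robot.read_state(); print(s["time"],s["position"],s["ft_force"],s["qvel"])
c=vision.read_camera("scene"); cv2.imwrite("pics/s1.png",cv2.resize(c["image"][100:315,165:365],None,fx=2.75,fy=2.75))
c=vision.read_camera("wrist"); cv2.imwrite("pics/w1.png",c["image"])
E
```

```text
2.6 [ 0.49185778 -0.00320205  0.11288548] [0.46993714 0.21090282 0.03119671] [ 0.00792157 -0.01635367 -0.02044763  0.00343053 -0.003124    0.00153506]
```

View pics/s1.png

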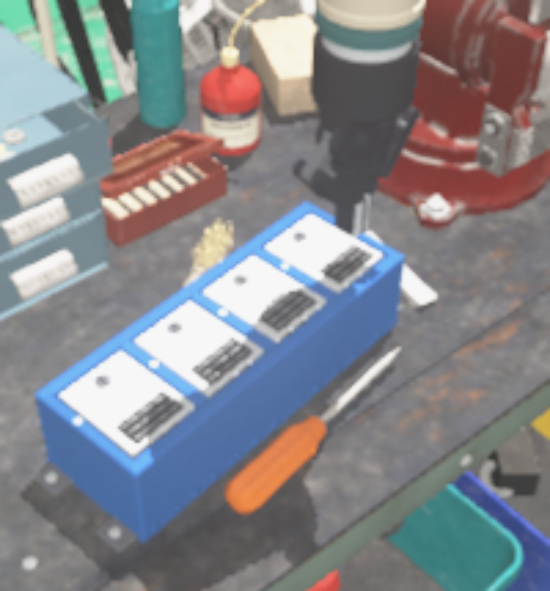

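View pics/w1.png

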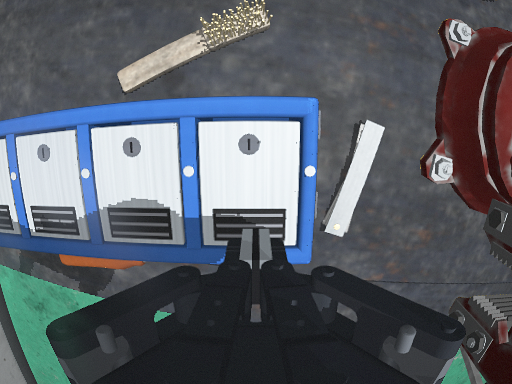

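Wrist view: fingertips (≈257,230) sit over hatch 4's pad (centre ≈249,222), the jaw axis is parallel to the row, and nothing has moved. Now a gentle descent.

Emit:
{"api": "apply_moves", "payload": {"plan": [{"delta_pos": [0, -3, 15], "delta_rot": [0, 0, 0], "fingers": 1}, {"delta_pos": [0, -3, 24], "delta_rot": [0, 0, 0], "fingers": 1}, {"delta_pos": [0, -3, 27], "delta_rot": [0, 0, 0], "fingers": 1}, {"delta_pos": [0, -3, 28], "delta_rot": [0, 0, 0], "fingers": 1}, {"delta_pos": [0, -3, 28], "delta_rot": [0, 0, 0], "fingers": 1}]}}

```text
time: 3.12
position: [0.4904, 0.0008, 0.0836]
orientation: [0.0, 0.997, 0.073, 0.0]
ft_force: [0.3, 0.3, -0.2]
gripper_width: 0.002
```

Emit:
{"api": "apply_moves", "payload": {"plan": [{"delta_pos": [0, 0, 1], "delta_rot": [0, 0, 0], "fingers": 1}, {"delta_pos": [0, 0, 1], "delta_rot": [0, 0, 0], "fingers": 1}, {"delta_pos": [0, 0, 1], "delta_rot": [0, 0, 0], "fingers": 1}]}}

```text
time: 3.37
position: [0.4904, 0.0008, 0.0826]
orientation: [0.0, 0.997, 0.073, 0.0]
ft_force: [-0.2, -0.2, -0.5]
gripper_width: 0.004
```

Emit:
{"api": "apply_moves", "payload": {"plan": [{"delta_pos": [0, 0, 1], "delta_rot": [0, 0, 0], "fingers": 1}, {"delta_pos": [0, 0, 1], "delta_rot": [0, 0, 0], "fingers": 1}, {"delta_pos": [0, 0, 1], "delta_rot": [0, 0, 0], "fingers": 1}]}}

```text
time: 3.62
position: [0.4902, 0.0009, 0.0813]
orientation: [0.0, 0.997, 0.073, -0.0]
ft_force: [-0.5, -0.1, 0.7]
gripper_width: -0.002
```

Emit:
{"api": "apply_moves", "payload": {"plan": [{"delta_pos": [0, 0, 1], "delta_rot": [0, 0, 0], "fingers": 1}, {"delta_pos": [0, 0, 1], "delta_rot": [0, 0, 0], "fingers": 1}, {"delta_pos": [0, 0, 1], "delta_rot": [0, 0, 0], "fingers": 1}]}}

```text
time: 3.87
position: [0.4901, 0.0009, 0.0802]
orientation: [0.0, 0.997, 0.073, -0.0]
ft_force: [0.2, -0.4, 0.5]
gripper_width: 0.001
```

Emit:
{"api": "apply_moves", "payload": {"plan": [{"delta_pos": [0, 0, 1], "delta_rot": [0, 0, 0], "fingers": 1}, {"delta_pos": [0, 0, 1], "delta_rot": [0, 0, 0], "fingers": 1}, {"delta_pos": [0, 0, 1], "delta_rot": [0, 0, 0], "fingers": 1}]}}

```text
time: 4.12
position: [0.4902, 0.0009, 0.0793]
orientation: [0.0, 0.997, 0.073, 0.0]
ft_force: [-0.8, 0.2, 1.4]
gripper_width: -0.001
```

Emit:
{"api": "apply_moves", "payload": {"plan": [{"delta_pos": [0, 0, 1], "delta_rot": [0, 0, 0], "fingers": 1}, {"delta_pos": [0, 0, 1], "delta_rot": [0, 0, 0], "fingers": 1}, {"delta_pos": [0, 0, 1], "delta_rot": [0, 0, 0], "fingers": 1}]}}

```text
time: 4.37
position: [0.4901, 0.0009, 0.0783]
orientation: [0.0, 0.997, 0.073, -0.0]
ft_force: [-1.3, -1.0, 0.9]
gripper_width: 0.001
```

Emit:
{"api": "apply_moves", "payload": {"plan": [{"delta_pos": [0, 0, 1], "delta_rot": [0, 0, 0], "fingers": 1}, {"delta_pos": [0, 0, 1], "delta_rot": [0, 0, 0], "fingers": 1}, {"delta_pos": [0, 0, 1], "delta_rot": [0, 0, 0], "fingers": 1}]}}

```text
time: 4.62
position: [0.4901, 0.0009, 0.0772]
orientation: [0.0, 0.997, 0.073, -0.0]
ft_force: [-0.4, 0.1, 0.5]
gripper_width: 0.0
```

Emit:
{"api": "apply_moves", "payload": {"plan": [{"delta_pos": [0, 0, 1], "delta_rot": [0, 0, 0], "fingers": 1}, {"delta_pos": [0, 0, 1], "delta_rot": [0, 0, 0], "fingers": 1}, {"delta_pos": [0, 0, 1], "delta_rot": [0, 0, 0], "fingers": 1}]}}

```text
time: 4.87
position: [0.4901, 0.0009, 0.0762]
orientation: [0.0, 0.997, 0.073, -0.0]
ft_force: [-0.3, 0.2, 0.4]
gripper_width: -0.007
```

Emit:
{"api": "apply_moves", "payload": {"plan": [{"delta_pos": [0, 0, 2], "delta_rot": [0, 0, 0], "fingers": 1}, {"delta_pos": [0, 0, 3], "delta_rot": [0, 0, 0], "fingers": 1}, {"delta_pos": [0, 0, 3], "delta_rot": [0, 0, 0], "fingers": 1}]}}

```text
time: 5.12
position: [0.4904, 0.0009, 0.0731]
orientation: [0.0, 0.997, 0.073, 0.0]
ft_force: [0.6, -0.5, 1.0]
gripper_width: -0.005
```

```bash
python3 - <<'E'
from plant import robot, vision
import cv2, numpy as np
c=vision.read_camera("wrist"); cv2.imwrite("pics/w2.png",cv2.resize(c["image"][80:290,60:340],None,fx=2.8,fy=2.8))
E
```

```text
(no output)
```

View pics/w2.png

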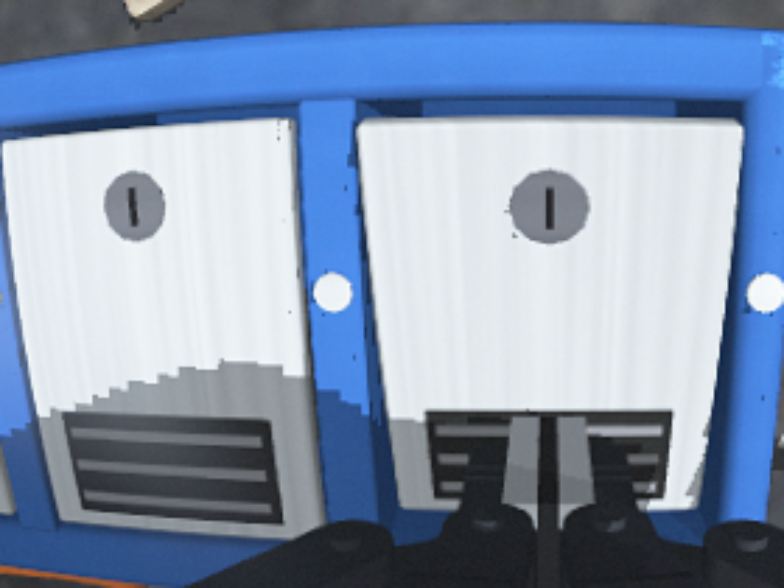

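Hatch 4 has sunk about 7 mm under only about 1 N. In the picture its near edge is down and its far edge up, while hatch 3 is still flush, so hatch 4 is the unlocked one. I'll push it on down.

Emit:
{"api": "apply_moves", "payload": {"plan": [{"delta_pos": [0, 0, 3], "delta_rot": [0, 0, 0], "fingers": 1}, {"delta_pos": [0, 0, 6], "delta_rot": [0, 0, 0], "fingers": 1}, {"delta_pos": [0, 0, 9], "delta_rot": [0, 0, 0], "fingers": 1}, {"delta_pos": [0, 0, 12], "delta_rot": [0, 0, 0], "fingers": 1}, {"delta_pos": [0, 0, 15], "delta_rot": [0, 0, 0], "fingers": 1}, {"delta_pos": [0, 0, 15], "delta_rot": [0, 0, 0], "fingers": 1}]}}

```text
time: 5.67
position: [0.4893, 0.001, 0.0574]
orientation: [-0.0, 0.997, 0.073, -0.001]
ft_force: [0.4, -0.2, 0.5]
gripper_width: 0.002
```

Emit:
{"api": "apply_moves", "payload": {"plan": [{"delta_pos": [0, 0, 3], "delta_rot": [0, 0, 0], "fingers": 1}, {"delta_pos": [0, 0, 6], "delta_rot": [0, 0, 0], "fingers": 1}, {"delta_pos": [0, 0, 9], "delta_rot": [0, 0, 0], "fingers": 1}, {"delta_pos": [0, 0, 12], "delta_rot": [0, 0, 0], "fingers": 1}, {"delta_pos": [0, 0, 15], "delta_rot": [0, 0, 0], "fingers": 1}, {"delta_pos": [0, 0, 15], "delta_rot": [0, 0, 0], "fingers": 1}]}}

```text
time: 6.17
position: [0.4896, 0.001, 0.0425]
orientation: [-0.0, 0.997, 0.073, -0.001]
ft_force: [0.4, 0.8, 0.3]
gripper_width: -0.0
```

Emit:
{"api": "apply_moves", "payload": {"plan": [{"delta_pos": [2, 0, 0], "delta_rot": [0, 0, 0], "fingers": 1}, {"delta_pos": [4, 0, 0], "delta_rot": [0, 0, 0], "fingers": 1}, {"delta_pos": [4, 0, 0], "delta_rot": [0, 0, 0], "fingers": 1}]}}

```text
time: 6.42
position: [0.4938, 0.0016, 0.043]
orientation: [-0.0, 0.997, 0.073, -0.001]
ft_force: [-1.4, 1.4, -0.9]
gripper_width: -0.001
```

```bash
python3 - <<'E'
from plant import robot, vision
import cv2, numpy as np
c=vision.read_camera("wrist"); cv2.imwrite("pics/w3.png",cv2.resize(c["image"][80:290,60:340],None,fx=2.8,fy=2.8))
E
```

```text
(no output)
```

View pics/w3.png

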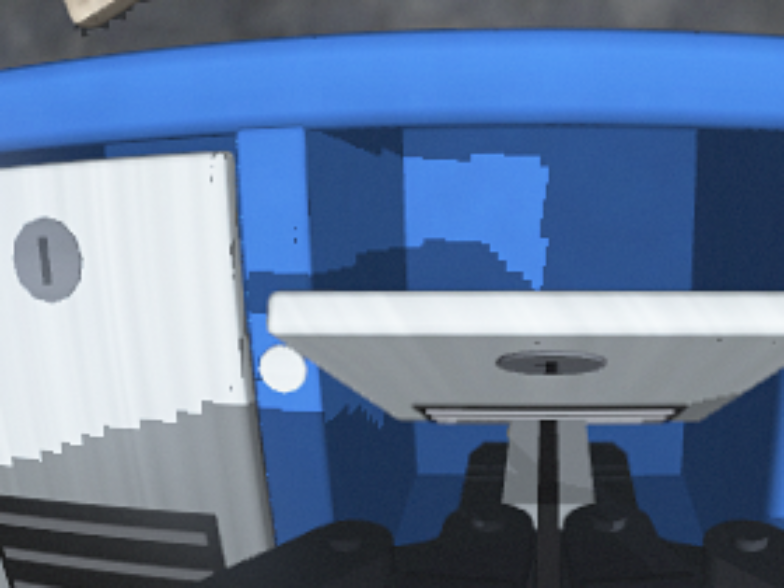

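Hatch 4 is standing steeply open. Now I'll ease it onto its stop while watching the force.

Emit:
{"api": "apply_moves", "payload": {"plan": [{"delta_pos": [1.5, 0, 0], "delta_rot": [0, 0, 0], "fingers": 1}, {"delta_pos": [3, 0, 0], "delta_rot": [0, 0, 0], "fingers": 1}, {"delta_pos": [3, 0, 0], "delta_rot": [0, 0, 0], "fingers": 1}]}}

```text
time: 6.72
position: [0.4973, 0.002, 0.0433]
orientation: [-0.0, 0.997, 0.073, -0.0]
ft_force: [-1.0, 0.0, -1.3]
gripper_width: 0.002
```

Emit:
{"api": "apply_moves", "payload": {"plan": [{"delta_pos": [1, 0, 0], "delta_rot": [0, 0, 0], "fingers": 1}, {"delta_pos": [2, 0, 0], "delta_rot": [0, 0, 0], "fingers": 1}, {"delta_pos": [2, 0, 0], "delta_rot": [0, 0, 0], "fingers": 1}]}}

```text
time: 6.97
position: [0.4992, 0.0022, 0.0433]
orientation: [0.0, 0.997, 0.073, 0.0]
ft_force: [-1.6, 0.5, -0.3]
gripper_width: 0.001
```

Emit:
{"api": "apply_moves", "payload": {"plan": [{"delta_pos": [1, 0, 0], "delta_rot": [0, 0, 0], "fingers": 1}, {"delta_pos": [2, 0, 0], "delta_rot": [0, 0, 0], "fingers": 1}, {"delta_pos": [2, 0, 0], "delta_rot": [0, 0, 0], "fingers": 1}]}}

```text
time: 7.22
position: [0.4994, 0.0023, 0.0431]
orientation: [0.0, 0.997, 0.073, -0.002]
ft_force: [-5.7, -0.8, 2.0]
gripper_width: -0.001
```

```bash
python3 - <<'E'
from plant import robot, vision
import cv2, numpy as np
c=vision.read_camera("wrist"); a=cv2.resize(c["image"][80:290,60:340],None,fx=1.4,fy=1.4)
c=vision.read_camera("scene"); b=cv2.resize(c["image"][150:255,230:370],None,fx=2.8,fy=2.8)
cv2.imwrite("pics/w4.png",np.hstack([a,b]))
E
```

```text
(no output)
```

View pics/w4.png

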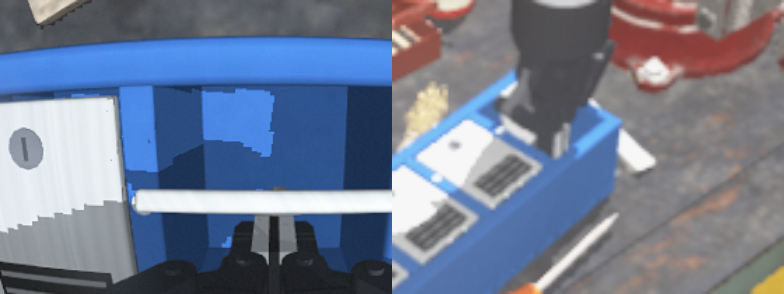

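The tool stalled at −5.7 N, so the panel is at its stop. I'll back off toward the near wall, then lift out.

Emit:
{"api": "apply_moves", "payload": {"plan": [{"delta_pos": [-2, 0, 0], "delta_rot": [0, 0, 0], "fingers": 1}, {"delta_pos": [-5, 0, 0], "delta_rot": [0, 0, 0], "fingers": 1}, {"delta_pos": [-9, 0, 0], "delta_rot": [0, 0, 0], "fingers": 1}, {"delta_pos": [-13, 0, 0], "delta_rot": [0, 0, 0], "fingers": 1}, {"delta_pos": [-13, 0, 0], "delta_rot": [0, 0, 0], "fingers": 1}, {"delta_pos": [-13, 0, -10], "delta_rot": [0, 0, 0], "fingers": 1}, {"delta_pos": [-13, 0, -30], "delta_rot": [0, 0, 0], "fingers": 1}, {"delta_pos": [-13, 0, -60], "delta_rot": [0, 0, 0], "fingers": 1}, {"delta_pos": [-13, 0, -100], "delta_rot": [0, 0, 0], "fingers": 1}, {"delta_pos": [-13, 0, -140], "delta_rot": [0, 0, 0], "fingers": 1}, {"delta_pos": [-13, 0, -180], "delta_rot": [0, 0, 0], "fingers": 1}, {"delta_pos": [-13, 0, -180], "delta_rot": [0, 0, 0], "fingers": 1}, {"delta_pos": [-13, 0, -180], "delta_rot": [0, 0, 0], "fingers": 1}]}}

```text
time: 8.4
position: [0.4901, 0.0004, 0.2261]
orientation: [0.001, 0.997, 0.073, 0.004]
ft_force: [-1.3, 0.4, 0.0]
gripper_width: -0.002
```

```bash
python3 - <<'E'
from plant import robot, vision
import cv2, numpy as np
c=vision.read_camera("wrist"); a=cv2.resize(c["image"],(400,300))
s=vision.read_camera("scene"); b=cv2.resize(s["image"][150:255,230:370],(400,300))
cv2.imwrite("pics/w5.png",np.hstack([a,b]))
# fit raised panel part: points behind hinge, z>0.082, near hatch 4, from scene and top
yaw=np.radians(8.45);ex=np.array([np.cos(yaw),np.sin(yaw)]);ey=np.array([-ex[1],ex[0]])
for n in("scene","top"):
    c=vision.read_camera(n);E=c["extrinsics"];d=c["depth"];v,u=np.mgrid[:384,:512]
    P=(np.stack([(u-c["cx"])/c["fx"]*d,(v-c["cy"])/c["fy"]*d,d],-1)[d>0]-E[:3,3])@E[:3,:3]
    r=P[:,:2]-np.array([.491,0.0]);X=r@ex-25;Y=r@ey
    m=(abs(Y)<24)&(abs(Y)<.024)&(X*0+(r@ex)>-.02)&(r@ex<.06)
    x=(r@ex)[m]*1000-25;z=P[m,2]*1000
    o=np.argsort(z)[::-1][:60]; print(n,np.c_[x,z][o][::4].round(0).tolist())
print(robot.read_state()["ft_force"],robot.read_state()["time"])
E
```

```text
scene [[-1.0, 457.0], [3.0, 419.0], [1.0, 396.0], [1.0, 396.0], [7.0, 395.0], [-39.0, 342.0], [-38.0, 340.0], [-38.0, 338.0], [-38.0, 337.0], [-39.0, 336.0], [-38.0, 335.0], [-38.0, 334.0], [-37.0, 333.0], [-38.0, 333.0], [-38.0, 332.0]]
top [[-32.0, 628.0], [-24.0, 627.0], [-29.0, 627.0], [-19.0, 627.0], [-34.0, 627.0], [-30.0, 627.0], [-16.0, 627.0], [-18.0, 627.0], [-29.0, 627.0], [-27.0, 627.0], [-31.0, 626.0], [-31.0, 626.0], [-18.0, 626.0], [-27.0, 626.0], [-27.0, 626.0]]
[0.01076883 0.27647048 0.04177421] 8.6
```

View pics/w5.png

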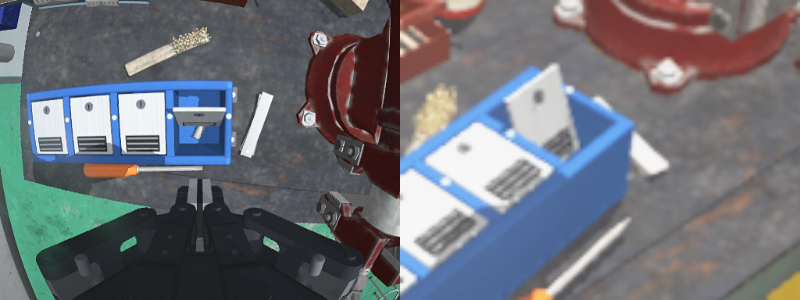

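```bash
python3 - <<'E'
from plant import robot, vision
import numpy as np
yaw=np.radians(8.45);ex=np.array([np.cos(yaw),np.sin(yaw)]);ey=np.array([-ex[1],ex[0]])
c=vision.read_camera("scene");E=c["extrinsics"];d=c["depth"];v,u=np.mgrid[:384,:512]
P=(np.stack([(u-c["cx"])/c["fx"]*d,(v-c["cy"])/c["fy"]*d,d],-1)[d>0]-E[:3,3])@E[:3,:3]
r=(P[:,:2]-[.490,0.001])*1000;x=r@ex-25;y=r@ey;z=P[:,2]*1000
m=(abs(y)<20)&(x>-10)&(x<30)&(z>60)&(z<105)
A=np.c_[x,z][m];A0=A-A.mean(0);w=np.linalg.svd(A0)[2][0];print(m.sum(),np.arctan(abs(w[1]/w[0])),np.abs(A0@np.linalg.svd(A0)[2][1]).max(),A.mean(0))
for k in(1,2,3):
    q=(abs(y-74*k)<22)&(abs(x+0)<35)&(z<110);print(4-k,z[q].min(),z[q].max())
s=robot.read_state();print(s["ft_force"],s["qvel"].round(4),s["position"])
E
```

```text
241 1.1878601400714195 3.7878532555817555 [ 9.98647815 83.56422841]
3 -382.2570990860924 83.6840236567386
2 -382.4706944298908 84.00747318263146
1 -382.0517625551661 83.59240362055505
[-0.41285194 -0.34587055 -0.65069991] [-0.0012  0.0019 -0.0065 -0.0006  0.003  -0.0007] [0.48712764 0.0007577  0.2215307 ]
```

Depth puts hatch 4 at about 1.19 rad. The others are flush, the bystanders haven't moved and the robot is clear.

```bash
python3 -c "
from plant import job; print(job.hand_in())"
```

```text
the job is handed in; nothing more can be done
None
```

Hatch 4, at the right-hand end, was the unlocked one. It now stands wide open by itself, and the job is handed in at about 9 s of the 51 s allowed.

- **Finding it:** I pressed hatch 4's pad first, with closed fingertips. It sank about 7 mm under roughly 1 N, more than a locked hatch can give, so I never touched the other three.
- **Opening it:** I pushed it down and then across until the tool stalled at about 6 N, the highest force I read. I then backed the fingers off and lifted them clear, to about 0.22 m.
- **Last checks:** A plane fitted to the scene camera's depth puts hatch 4 at about 1.19 rad, against the 1.05 needed. In the last wrist and scene pictures the other three look shut, and the screwdriver, brush and feeler look unmoved. The wrist force was back to noise level.
- **What was inconclusive:** My depth check that hatches 1–3 were flush also picked up stray points far below the bench. Only its upper reading, about 84 mm and the same as before the push, is usable, so the pictures are the main evidence that they are shut. I judged the bystanders by eye and did not measure their positions again.

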